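Third hand for the filter tray's pull tab

ROBOT

A 6-joint arm with a two-finger parallel gripper is mounted at the origin on the work surface. World frame = base frame: x ahead of the robot, y to its left, z up, the work surface at z = 0. Lengths are in m, angles in rad, forces in N, time in s.
With the tool pointing down it reaches from about 0.325 to 0.775 m from the base axis. Payload 5.5 kg.
Tool frame: the origin (TCP) lies midway between the tips of the shut fingers; the grasp point (between the pads) lies 19 mm behind it; y points along the fingers, z is the direction in which the jaws open and shut, and the axes are right-handed (so a half turn about y gives the same grasp; the last joint's range is limited). The gripper opens to 85 mm and grips with 20 to 120 N. Pads are 22 mm wide; open, the fingers measure 114 mm over their backs; the gripper's body (76 mm by 85 mm) begins 54 mm behind the grasp point. The pads swing forward as they close: fully open they stand 13 mm farther back than shut.
Start: joints at [-1.164, 0.091, 1.231, -0, 1.82, -0.057], TCP at [0.268, -0.537, 0.201] pointing down, gripper open.
Joint ranges: [-2.87, 2.87], [-0.86, 2.18], [0.17, 2.46], [-1.51, 4.65], [0.06, 2.69], [-2.65, 2.65]. Speed limits (rad/s): [2.57, 2.57, 3.01, 3.14, 3.14, 3.14].

INTERFACE

Orientations are given as a 3x3 rotation matrix whose columns are the frame's x, y, z axes.
In Python, from cell import arm, vision gives the robot as it stands. The module is installed in compiled form; this text tells all that it offers.
- The arm moves only by the shell command python3 -m creep 'ROWS'. ROWS is JSON, a list of rows, each an object with "linear": the shift along the tool's x, y, z in m, a list of three; "dr": the turn, a rotation vector about the tool's x, y, z in degrees, a list of three; "fingers": the closure, from -1 (fully open) to 1 (shut). In form: [{"linear": [tx, ty, tz], "dr": [ax, ay, az], "fingers": fingers}, ...]. A call has exactly 8 rows; each row shifts and turns the commanded pose from where the row before left it, along the tool's axes as they then stand; what a row does not reach is not made up. A row lasts 1/12 s, in which the tool goes at most 41.7 mm and 7.16 degrees, less where a joint would pass 70% of its speed; a pose out of reach is approached as far as the arm can. A call with a gripper value outside its range is refused whole. The fingers move at their own pace and stop on an object; the grip force is fixed at half the most. Time passes only in rows, so rows that do not move let the fingers close, or fill a call up. It gives the time, the measured TCP pose, the force and the opening at its end, in the units of the state.
- arm.get_state(): the state, without advancing time (a new reading comes with each control period).
- vision.snapshot(name): name is "side" or "top"; returns the picture (420x560x3 uint8, red, green, blue); there is no depth.
- vision.camera_params(name): a dict with "fx", "fy", "cx", "cy" (pixels), "R" (3x3) and "t" (3): a world point X has camera coordinates R X + t. Camera axes: x right, y down, z forward; pixel columns grow to the right and rows downward; lengths in m; the calibration is good to about 2 mm. A picture is of the moment at which its call begins. camera_params takes no time and is no camera call.
- arm.sign_off(): hands the job in, once; it reports no verdict.
The state is a dict: "clock": time; "joints": joint angles; "dq": joint speeds; "joint_torque": joint torques, N m; "tool_pos": TCP position; "eef_rot": TCP orientation; "force": force on the tool from outside, world axes, zero at the start; "ft_torque": the same for the moment, N m; "finger_gap": finger opening in m.
Only numpy, scipy, OpenCV 4.12 (cv2) and the standard library are available. Lean on these libraries where they do the work, as an engineer would, in place of code of your own. Each camera call takes 0.05 s, during which the arm holds its last target. There are 200 camera calls.

TASK

Pick up the T-shaped pull tab from the grey tray and gently press its flat flange against the front of the sprung white follower plate, centred across the plate and with the top edges flush, until the plate stands about half way back in its travel (about 7.5 N). Keep it there steadily for three seconds or more, held by you alone and clear of the tray floor, so that I can drive the screws in from behind; your program finishes while still holding it so. Never push the plate back to its end stop, and leave the lens cap, step-up ring, blower bulb and flap where they are.

Things in the scene. Friction and masses are not known exactly. Their poses are not given: they have to be found in the camera images.
- tray: Grey plastic drawer tray, fixed, 300 (x) by 520 (y) by 26 high, 4 thick; inner floor at z = 4 mm. Origin: centre of its underside, on the work surface; x points away from the robot, z up. Low partitions along x (tops at z = 24 mm) at y = +136 and -176 mm leave a wide middle lane, a +y compartment with filters under the clear flap, and a narrow -y bay.
- tab: Loose black aluminium pull tab, about 85 g, a T seen from above, 30 high, standing on the middle lane's floor at one of two places (lens cap at the other). Rib: x -24 to +24 mm, 14 wide (y), to be gripped across. Flange: x +24 to +30 mm, 60 wide (y); its flat face at x = +30 mm goes against the plate. Origin: centre of the rib's underside; x from rib to flange, z up.
- tab_mark (a point): Middle of the top edge of the flange's flat face, at (+30, 0, +30) mm in the tab's frame; axes as the tab's.
- stand: Follower unit fixed in the lane's far part. White plate, 6 thick, 130 wide (y), 7 to 50 mm above the tray floor, slides back on two sprung pins; gap from its back to the black bushes on the pins = travel left (22 mm at rest). Origin: on the tray floor (world z = 4 mm) under the middle of the plate's front face at rest; x: the way it is pushed, away from the robot; z up. No foot before the plate.
- plate (a joint): How far the plate is pushed back along the stand's +x, m: 0 at rest (front), 0.022 at the end stop. The spring force on the pressing part is 2 N at 0 and grows 0.5 N for each mm: 7.5 N at 0.011, half way.
- plate_mark (a point): Middle of the top edge of the plate's front face (50 mm above the tray floor), moving with the plate; axes as the stand's. With the tab flush and centred, tab_mark lies on this point and the tab's x is parallel to its x; the tab's underside is then 20 mm above the tray floor.
- cap: Bystander: matte black lens cap, a disc 62 across, 10 high, lying in the middle lane. Origin: centre of its underside.
- ring: Bystander: black step-up ring, 62 outside, 50 inside, 8 high, lying in the narrow -y bay. Origin: centre of its underside.
- bulb: Bystander: silicone blower bulb standing in the narrow -y bay, nozzle up, 54 across, 85 high. Origin: centre of its underside.
- flap (a joint): Bystander: the clear acrylic flap (286 by 116 by 3, lying about 27 mm above the work surface) hinged along the tray's +y wall; 0 when shut, grows as it is lifted, rad.
Things that resemble listed ones, but are neither listed nor needed, are in the scene too. Of the things that look like the tab, take the one that is farthest from the robot's base at the start. Of the things that look like the stand, take the one that is farthest to the robot's left at the start.

How it is judged:
By the outcome, as a careful person would: the job done as asked, in the order asked, and still so for the second after the job is handed in, while the arm keeps its last pose, push and grip.
It also fails if it takes over 48 s, if anything falls off the work surface, if the arm or the gripper's body presses on something with over 40 N, if the wrist force passes 120 N, or if a joint passes its speed limit or range.

## Working session

There is one attempt and no reset: what is moved stays moved. The work goes in short steps, Python scripts to look and compute and a shell command to move; the robot and the scene stay as the last step left them, time stands still between calls to the robot, and variables do not carry over. Pictures are saved under pics/ and viewed, about 8 in all and at most 12, crops included, and the job is handed in when it is done.

```bash
mkdir -p pics
python3 - <<'E'
from cell import arm, vision
import cv2
for n in ("top","side"):
    im=vision.snapshot(n); cv2.imwrite(f"pics/{n}0.png",cv2.resize(im[:,:,::-1],(784,588),interpolation=cv2.INTER_CUBIC))
    cv2.imwrite(f"pics/{n}0raw.png",im[:,:,::-1])
    print(n,vision.camera_params(n))
s=arm.get_state();print(s)
E
```

```text
top {'fx': 454.0765013565432, 'fy': 454.0765013565432, 'cx': 272.894723010007, 'cy': 203.53068118846934, 'R': array([[-0.02894502, -0.99954633, -0.00832555],
       [-0.98519478,  0.02993546, -0.16880496],
       [ 0.16897761,  0.00331622, -0.98561431]]), 't': array([0.01625364, 0.50537613, 1.32700396])}
side {'fx': 388.77356391928555, 'fy': 388.77356391928555, 'cx': 281.4854753084741, 'cy': 207.74362695533662, 'R': array([[-0.97516105, -0.22133851,  0.00837824],
       [-0.16627464,  0.70652577, -0.6878765 ],
       [ 0.14633412, -0.67218345, -0.7257794 ]]), 't': array([0.48693239, 0.13496291, 0.89445491])}
{'clock': 0.1, 'joints': array([-1.16370957e+00,  9.17651287e-02,  1.23179233e+00, -1.77231103e-05,
        1.81978502e+00, -5.66951891e-02]), 'dq': array([ 0.0015153 , -0.00026479, -0.00363844, -0.00131336, -0.00031808,
       -0.00029189]), 'joint_torque': array([ 3.35451186e-03, -4.60216177e+01, -4.19219148e+01,  1.15752732e-04,
        1.05774493e-02, -2.59686681e-05]), 'tool_pos': array([ 0.26827278, -0.53633793,  0.20025985]), 'eef_rot': array([[-8.94369081e-01, -7.08588317e-04,  4.47329234e-01],
       [-4.47329788e-01,  1.60001836e-03, -8.94367654e-01],
       [-8.19965157e-05, -9.99998469e-01, -1.74797961e-03]]), 'force': array([-0.68495482,  0.90874493, -0.14516768]), 'ft_torque': array([-0.00631239, -0.05533913, -0.01446556]), 'finger_gap': 0.0856339140738225}
```

View pics/top0.png

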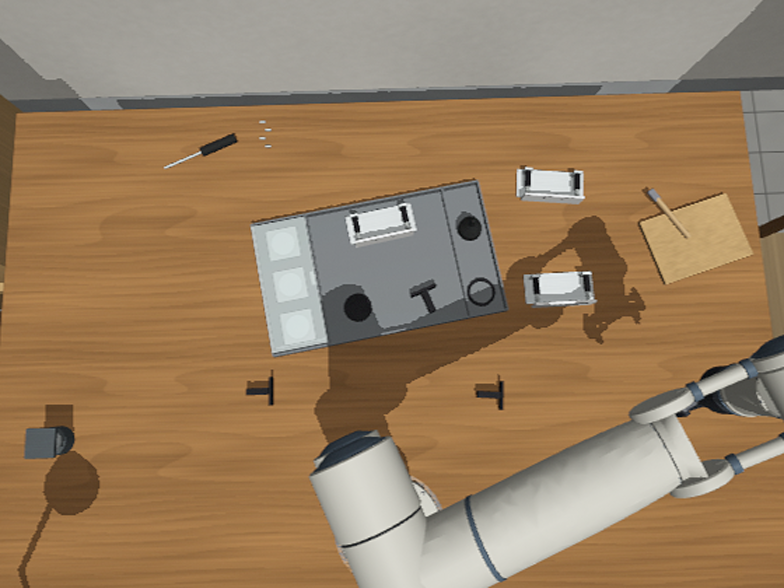

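View pics/side0.png

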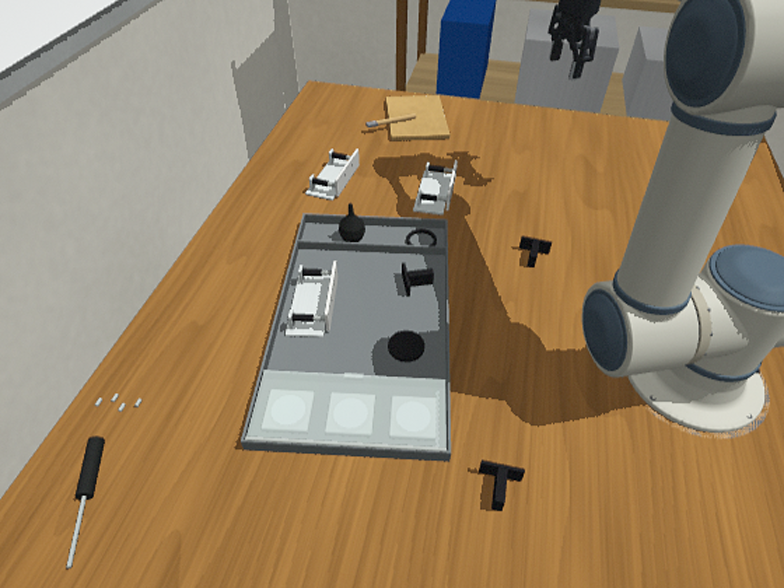

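The top view shows three tabs: the one in the tray at (425,295), and others on the table at (265,388) and (490,392). The tray one is farthest from the base. There are three stands: in the tray at (381,222), and others at (550,185) and (560,288). The tray one is farthest left (+y). I'll confirm both in an enlarged crop.

Run:
```python
import cv2
im=cv2.imread("pics/top0raw.png")
a=cv2.resize(im[138:178,243:303],(600,400),interpolation=cv2.INTER_CUBIC)   # stand x10
b=cv2.resize(im[190:232,243:328],(0,0),fx=7,fy=7,interpolation=cv2.INTER_CUBIC)
b=cv2.convertScaleAbs(b,alpha=1.6,beta=20)
c=cv2.resize(im[138:230,238:328],(0,0),fx=6,fy=6,interpolation=cv2.INTER_CUBIC)
c=cv2.convertScaleAbs(c,alpha=1.3,beta=15)
cv2.imwrite("pics/crop_top.png",c)
im=cv2.imread("pics/side0raw.png")
c=cv2.resize(im[180:245,200:320],(0,0),fx=6.5,fy=6.5,interpolation=cv2.INTER_CUBIC)
cv2.imwrite("pics/crop_side.png",cv2.convertScaleAbs(c,alpha=1.3,beta=15))
```

```text
(no output)
```

View pics/crop_top.png

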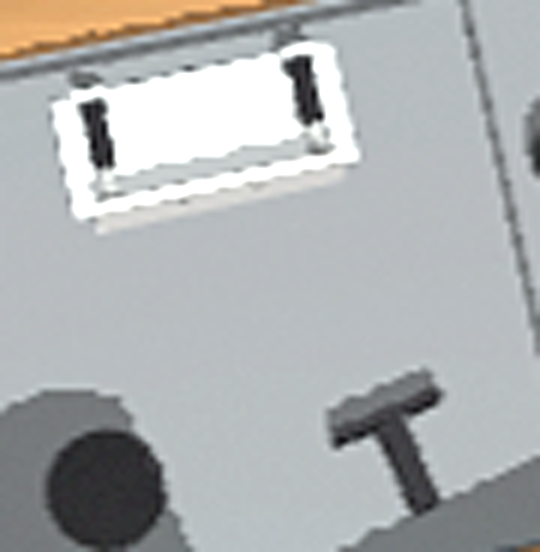

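View pics/crop_side.png

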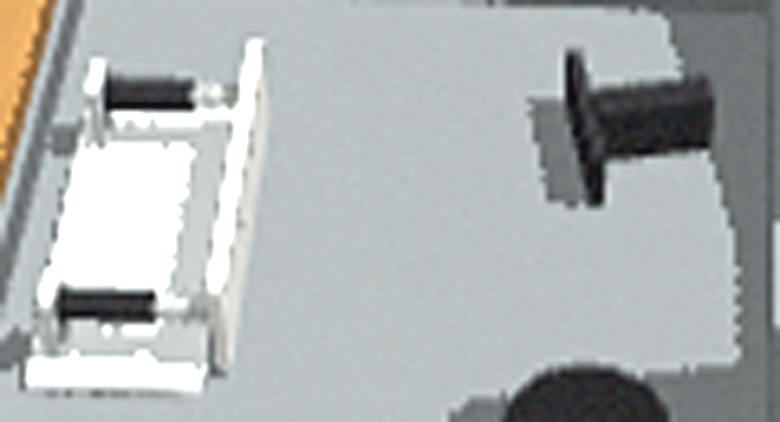

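The crops confirm it. In the top crop, the tab stands in the tray with its flange at (335–440, 400–440), its rib running to (428,507), and grey shadow beyond it. The sprung stand's plate has its top front edge from (78,219) to (357,160). Next I'll fit the poses.

```bash
cat > h.py <<'E'
import numpy as np, cv2
from scipy.optimize import minimize, least_squares
from cell import arm, vision
P={n:vision.camera_params(n) for n in("top","side")}
def proj(n,X):
    p=P[n]; c=np.atleast_2d(X)@p["R"].T+p["t"]
    return np.c_[p["fx"]*c[:,0]/c[:,2]+p["cx"],p["fy"]*c[:,1]/c[:,2]+p["cy"]]
def back(n,uv,z):
    p=P[n]; d=p["R"].T@np.array([(uv[0]-p["cx"])/p["fx"],(uv[1]-p["cy"])/p["fy"],1]); o=-p["R"].T@p["t"]
    return o+d*(z-o[2])/d[2]
def box(a,b): return np.array([[x,y,z] for x in(a[0],b[0]) for y in(a[1],b[1]) for z in(a[2],b[2])])/1e3
TAB=[box((-24,-7,0),(24,7,30)),box((24,-30,0),(30,30,30))]
def place(B,x,y,yaw,z): 
    c,s=np.cos(yaw),np.sin(yaw); return B@np.array([[c,-s,0],[s,c,0],[0,0,1]]).T+[x,y,z]
def mask(n,bs,S=4):
    m=np.zeros((420*S,560*S),np.uint8)
    for b in bs: cv2.fillConvexPoly(m,cv2.convexHull(np.round((proj(n,b)+.5)*S-.5).astype(np.int32)),255)
    return cv2.resize(m,(560,420),interpolation=cv2.INTER_AREA)/255.
def fit_tab(obs,x0,z):
    # obs: {name: soft mask}
    f=lambda q: sum(np.abs(mask(n,[place(B,q[0],q[1],q[2],z) for B in TAB])-o).sum() for n,o in obs.items())
    x0=np.array(x0); sx=np.vstack([x0]+[x0+d for d in np.diag([.008,.008,.15])])
    r=minimize(f,x0,method="Nelder-Mead",options=dict(initial_simplex=sx,xatol=1e-4,fatol=.01)); return r.x,r.fun
E
python3 - <<'E'
from h import *
def soft(n,box,lo,hi):
    g=cv2.cvtColor(cv2.imread(f"pics/{n}0raw.png"),cv2.COLOR_BGR2GRAY).astype(float)
    m=np.zeros_like(g); r0,r1,c0,c1=box
    m[r0:r1,c0:c1]=np.clip((hi-g[r0:r1,c0:c1])/(hi-lo),0,1); return m
g=cv2.cvtColor(cv2.imread("pics/top0raw.png"),cv2.COLOR_BGR2GRAY)
print(g[198:225:1,290:314])
ob={"top":soft("top",(196,226,290,316),38,60),"side":soft("side",(184,215,280,312),38,60)}
cr=lambda u,v:((u+.5)/6-.5+238,(v+.5)/6-.5+138)
a=back("top",cr(330,440),.034);b=back("top",cr(440,400),.034)
print("flange ends",a,b,np.linalg.norm(a-b))
t0=(a+b)/2; yaw=np.arctan2(*(a-b)[:2][::-1])-np.pi/2
for k in (["top"],["side"],["top","side"]):
    print(k,*fit_tab({n:ob[n] for n in k},[t0[0]-.025*np.cos(yaw),t0[1]-.025*np.sin(yaw),yaw],.004))
a=back("top",cr(78,219),.054);b=back("top",cr(358,160),.054)
print("plate",a,b,(a+b)/2,np.linalg.norm(a-b),np.arctan2(*(a-b)[:2][::-1])-np.pi/2)
cs=lambda u,v:((u+.5)/6.5-.5+200,(v+.5)/6.5-.5+180)
print("side crop of plate ends", (proj("side",np.array([a,b]))-[200,180]+.5)*6.5)
# tray corners
for uv in((252,223),(478,180),(506,310),(273,355)): print(back("top",(uv[0]/1.4,uv[1]/1.4),.026))
E
```

```text
[[134 133 133 133 134 133 134 134 134 134 133 134 134 133 134 135 135 136
  136 137 136 135 134 135]
 [133 134 134 134 133 133 134 133 134 134 135 134 134 135 136 136 139 139
  106 120 136 136 135 134]
 [134 135 134 135 134 134 134 136 134 134 135 136 136 138 139 108  78  79
   78  77 119 136 134 134]
 [135 134 135 133 135 136 134 135 135 135 138 138 139 109  79  78  80  81
   81  79 122 138 137 135]
 [134 135 134 134 135 135 136 135 136 139 107  79  81  80  80  81  81  83
   84  62  75 124 137 135]
 [134 134 133 135 135 137 138 139 140 109  79  78  80  82  82  82  85  67
   41  35  34  70 120 136]
 [134 134 135 137 139 108  78  80  81  81  80  83  82  84  86  72  51  38
   40  35  19  87 127 137]
 [134 135 136 140 110  77  80  80  81  81  83  83  64  55  47  37  42  35
   17   7  59 121 135 136]
 [135 136 106  79  80  80  81  81  83  86  64  46  41  38  41  29  18  10
   60 124 141 137 135 134]
 [134 136 106  78  82  82  84  84  72  50  40  41  44  35  43  74  77 123
  141 138 136 135 135 134]
 [135 137 108  80  83  60  52  50  39  46  38  26  32  37  36  68 125 139
  136 135 134 13
[... 1624 characters left out ...]
2]]
flange ends [ 0.48269414 -0.05764094  0.034     ] [ 0.50146664 -0.11397005  0.034     ] 0.05937487687758468
['top'] [ 0.47056082 -0.09702698  0.38721638] 47.855614973262036
['side'] [ 0.47286779 -0.0972328   0.39080922] 48.22602495543673
['top', 'side'] [ 0.4717753  -0.09584932  0.37779368] 101.82709447415328
plate [0.59622125 0.0661257  0.054     ] [ 0.62246312 -0.07619754  0.054     ] [ 0.60934218 -0.00503592  0.054     ] 0.14472228464065162 0.18233434059985787
side crop of plate ends [[227.14188076 311.33496851]
 [272.61686247  32.81397809]]
[0.65700015 0.28629167 0.026     ]
[ 0.74072084 -0.22070109  0.026     ]
[ 0.44541518 -0.26521607  0.026     ]
[0.36326781 0.23954286 0.026     ]
```

Run:
```python
import cv2,numpy as np
def st(im,lo,hi): return np.clip((im.astype(float)-lo)*255/(hi-lo),0,255).astype(np.uint8)
a=cv2.resize(st(cv2.imread("pics/top0raw.png")[142:180,243:301],110,256),None,fx=10,fy=10,interpolation=cv2.INTER_NEAREST)[:, :580]
b=cv2.resize(st(cv2.imread("pics/side0raw.png")[184:244,203:244],110,256),None,fx=9,fy=9,interpolation=cv2.INTER_NEAREST)
o=np.zeros((540,580+5+369-160,3),np.uint8)
o[:380,:580]=a; w=o.shape[1]-585
b=b[:,369-w:] ; o[:540,585:]=b   # side cols start
print(w,203+(369-w)/9)
cv2.imwrite("pics/plate.png",o); print(o.shape)
```

```text
209 220.77777777777777
(540, 794, 3)
```

View pics/plate.png

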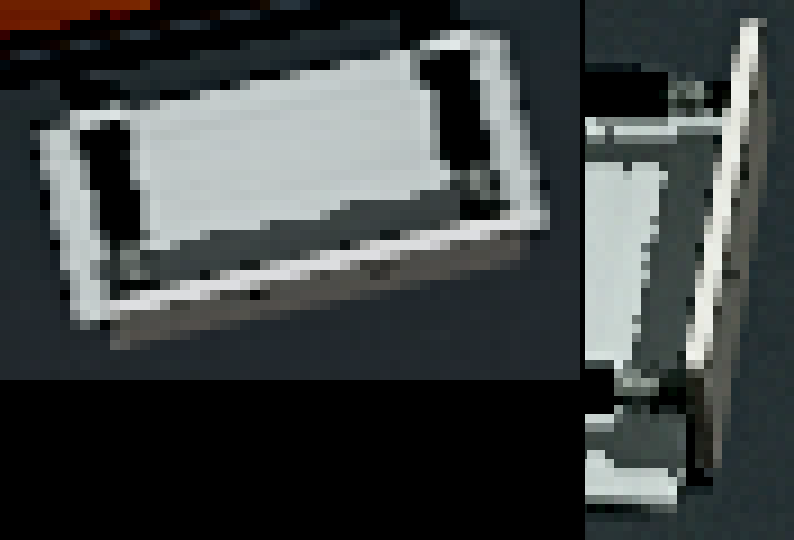

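Run:
```python
from h import *
F=np.array([[0,65,50],[0,-65,50],[0,65,7],[0,-65,7]])/1e3
T=np.array([[108,313],[528,232],[112,348],[525,262]])/10+[243,142]-.5
S=(np.array([[704,368],[760,20],[714,466],[772,85]])-[585,0])/9+[220.78,184]-.5
ob={"top":T,"side":S}
for k in(["top"],["side"],["top","side"]):
    f=lambda q:np.concatenate([(proj(n,place(F,*q,.004))-ob[n]).ravel() for n in k])
    r=least_squares(f,[.6,0,.18]); print(k,r.x,np.round(r.fun,1))
```

```text
['top'] [ 0.61076873 -0.00618038  0.17201609] [-0.   0.1 -0.  -0.2  0.3 -0.2 -0.3  0.3]
['side'] [ 0.61463589 -0.01060304  0.18198659] [-0.1 -1.5  0.1 -1.   0.2 -0.7 -0.1  3.7]
['top', 'side'] [ 0.61283217 -0.00807506  0.17755011] [ 0.6 -0.5  0.6 -1.   0.9 -0.7  0.3 -0.5  0.2 -0.6  0.6 -0.2  0.5  0.2
  0.3  4.5]
```

```bash
python3 -m creep '[{"linear":[-0.0236,0,-0.0189],"dr":[0,0,0],"fingers":-1},{"linear":[-0.0236,0,-0.0189],"dr":[0,0,0],"fingers":-1},{"linear":[-0.0236,0,-0.0189],"dr":[0,0,0],"fingers":-1},{"linear":[-0.0236,0,-0.0189],"dr":[0,0,0],"fingers":-1},{"linear":[-0.0236,0,-0.0189],"dr":[0,0,0],"fingers":-1},{"linear":[-0.0236,0,-0.0189],"dr":[0,0,0],"fingers":-1},{"linear":[-0.0236,0,-0.0189],"dr":[0,0,0],"fingers":-1},{"linear":[-0.0236,0,-0.0189],"dr":[0,0,0],"fingers":-1}]' >/dev/null; python3 -m creep '[{"linear":[-0.0236,0,-0.0189],"dr":[0,0,0],"fingers":-1},{"linear":[-0.0236,0,-0.0189],"dr":[0,0,0],"fingers":-1},{"linear":[-0.0236,0,-0.0189],"dr":[0,0,0],"fingers":-1},{"linear":[-0.0236,0,-0.0189],"dr":[0,0,0],"fingers":-1},{"linear":[-0.0236,0,-0.0189],"dr":[0,0,0],"fingers":-1},{"linear":[-0.0236,0,-0.0189],"dr":[0,0,0],"fingers":-1},{"linear":[-0.0236,0,-0.0189],"dr":[0,0,0],"fingers":-1},{"linear":[-0.0236,0,-0.0189],"dr":[0,0,0],"fingers":-1}]'; python3 -m creep '[{"linear":[0,0.02,0],"dr":[0,2.2,0],"fingers":-1},{"linear":[0,0.02,0],"dr":[0,2.2,0],"fingers":-1},{"linear":[0,0.02,0],"dr":[0,0,0],"fingers":-1},{"linear":[0,0.02,0],"dr":[0,0,0],"fingers":-1},{"linear":[0,0,0],"dr":[0,0,0],"fingers":-1},{"linear":[0,0,0],"dr":[0,0,0],"fingers":-1},{"linear":[0,0,0],"dr":[0,0,0],"fingers":-1},{"linear":[0,0,0],"dr":[0,0,0],"fingers":-1}]'
cat >> h.py <<'E'
def need(tgt,zang):
    """tool-axis shift to world tgt, and turn about tool y (deg) so that tool z has heading zang (deg)"""
    s=arm.get_state(); R=s["eef_rot"]; 
    print("shift",np.round(R.T@(np.array(tgt)-s["tool_pos"]),4),"turn y",round(-((zang-np.degrees(np.arctan2(R[1,2],R[0,2]))+180)%360-180),2),
     "pos",np.round(s["tool_pos"],4),"F",np.round(s["force"],2),"gap",round(s["finger_gap"],4),"t",round(s["clock"],2), "tilt",np.round(R[2,[0,2]],4))
E
python3 -c "
from h import *
need([.4715,-.097,.008],-67.8)
for n in ('top','side'):
    im=vision.snapshot(n); cv2.imwrite(f'pics/{n}1raw.png',im[:,:,::-1])
a=cv2.imread('pics/top1raw.png')[130:240,230:330]; b=cv2.imread('pics/side1raw.png')[130:240,230:330]
cv2.imwrite('pics/v1.png',cv2.convertScaleAbs(cv2.resize(cv2.hconcat([a,b]),None,fx=4,fy=4,interpolation=cv2.INTER_CUBIC),alpha=1.3,beta=15))"
```

```text
clock: 1.43
tool_pos: [0.471, -0.0957, 0.2009]
eef_rot: [[-0.894, -0.001, 0.447], [-0.447, 0.0, -0.894], [0.0, -1.0, -0.0]]
force: [0.2, 0.1, 0.0]
finger_gap: 0.0854
clock: 2.1
tool_pos: [0.4716, -0.0975, 0.1231]
eef_rot: [[-0.926, 0.003, 0.377], [-0.377, -0.001, -0.926], [-0.002, -1.0, 0.002]]
force: [0.6, -0.1, 0.8]
finger_gap: 0.0851
shift [ 1.000e-04  1.151e-01 -7.000e-04] turn y -0.04 pos [ 0.4716 -0.0975  0.1231] F [ 0.61 -0.05  0.84] gap 0.0851 t 2.1 tilt [-0.0021  0.0016]
```

View pics/v1.png

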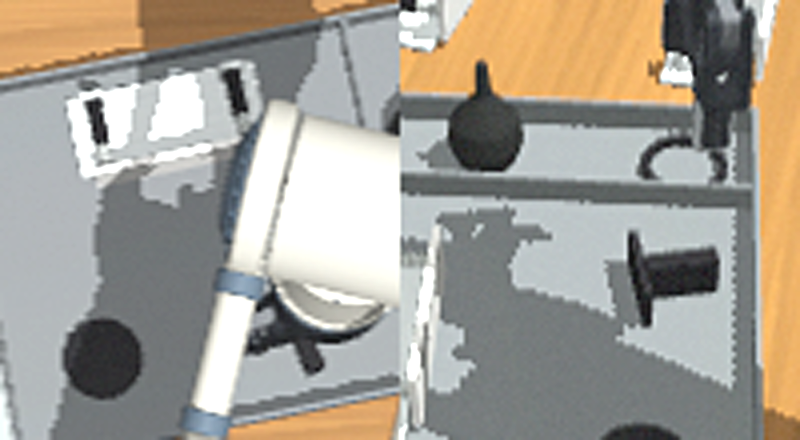

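The top view shows the arm standing over the tab, and the side view shows the open fingers above it with the tab still at (675,270). I'll descend and then close.

```bash
python3 -m creep '[{"linear":[0,0.02,0],"dr":[0,0,0],"fingers":-1},{"linear":[0,0.02,0],"dr":[0,0,0],"fingers":-1},{"linear":[0,0.02,0],"dr":[0,0,0],"fingers":-1},{"linear":[0,0.02,0],"dr":[0,0,0],"fingers":-1},{"linear":[0,0.02,-0.0007],"dr":[0,0,0],"fingers":-1},{"linear":[0,0.015,0],"dr":[0,0,0],"fingers":-1},{"linear":[0,0,0],"dr":[0,0,0],"fingers":-1},{"linear":[0,0,0],"dr":[0,0,0],"fingers":-1}]'; python3 -m creep '[{"linear":[0,0,0],"dr":[0,0,0],"fingers":1},{"linear":[0,0,0],"dr":[0,0,0],"fingers":1},{"linear":[0,0,0],"dr":[0,0,0],"fingers":1},{"linear":[0,0,0],"dr":[0,0,0],"fingers":1},{"linear":[0,0,0],"dr":[0,0,0],"fingers":1},{"linear":[0,0,0],"dr":[0,0,0],"fingers":1},{"linear":[0,0,0],"dr":[0,0,0],"fingers":1},{"linear":[0,0,0],"dr":[0,0,0],"fingers":1}]'; python3 -c "
from h import *
need([.4715,-.097,.008],-67.8)"
```

```text
clock: 2.87
tool_pos: [0.4704, -0.0966, 0.0064]
eef_rot: [[-0.926, -0.001, 0.377], [-0.377, 0.0, -0.926], [0.001, -1.0, -0.0]]
force: [0.4, 0.2, 0.0]
finger_gap: 0.0856
clock: 3.53
tool_pos: [0.4706, -0.0966, 0.0063]
eef_rot: [[-0.926, -0.0, 0.377], [-0.377, 0.0, -0.926], [0.0, -1.0, -0.0]]
force: [1.0, -0.2, 0.6]
finger_gap: 0.0004
shift [-0.0007 -0.0017  0.0007] turn y -0.02 pos [ 0.4706 -0.0966  0.0063] F [ 1.04 -0.19  0.56] gap 0.0004 t 3.53 tilt [ 0. -0.]
```

The gap is about 0, so the fingers closed on nothing. I need to look.

```bash
python3 -c "
from h import *
im=vision.snapshot('side')[:,:,::-1]; cv2.imwrite('pics/side2raw.png',im)
print(proj('side',[[.4706,-.0966,.0063],[.4706,-.0966,.034]]),proj('side',place(np.array([[0,0,.03],[.03,.03,.03],[.03,-.03,.03],[-.024,0,.03]]),.471,-.097,.387,.004)))
cv2.imwrite('pics/v2.png',cv2.convertScaleAbs(cv2.resize(im[140:230,240:360],None,fx=6,fy=6,interpolation=cv2.INTER_CUBIC),alpha=1.4,beta=25))"
```

```text
[[300.26776649 201.71653336]
 [300.73392576 194.21443187]] [[300.6108775  194.08364327]
 [291.27630209 203.62505235]
 [287.1595689  187.40243994]
 [309.70071103 193.07785886]]
```

View pics/v2.png

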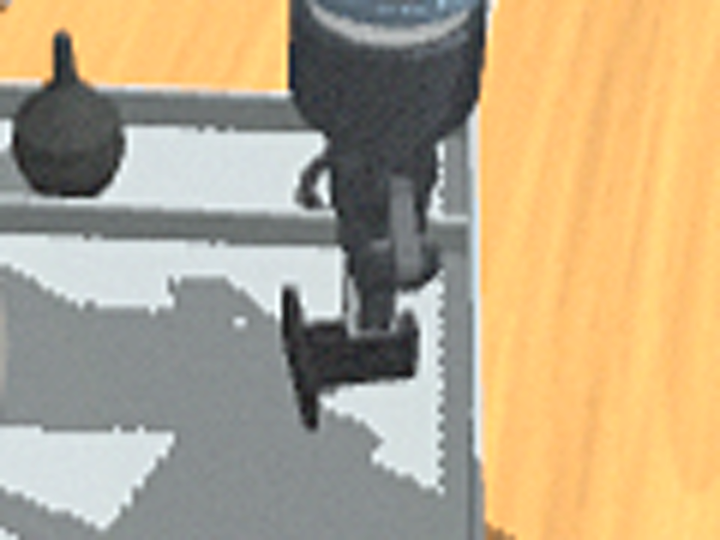

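Run:
```python
from h import *
def soft(n,f,box,lo,hi):
    g=cv2.cvtColor(cv2.imread(f),cv2.COLOR_BGR2GRAY).astype(float)
    m=np.zeros_like(g); r0,r1,c0,c1=box
    m[r0:r1,c0:c1]=np.clip((hi-g[r0:r1,c0:c1])/(hi-lo),0,1); return m
o=soft("top","pics/top0raw.png",(196,226,290,316),48,70); s=soft("side","pics/side0raw.png",(184,215,280,312),48,70)
out=[]
for n,ob in(("top",o),("side",s)):
    m=mask(n,[place(B,.471,-.097,.387,.004) for B in TAB]); print(n,ob.sum(),m.sum(),np.abs(m-ob).sum())
    im=cv2.imread(f"pics/{n}0raw.png"); c=(285,190) if n=="top" else (275,178)
    cr=cv2.resize(im[c[1]:c[1]+42,c[0]:c[0]+40],None,fx=10,fy=10,interpolation=cv2.INTER_NEAREST)
    cr=cv2.convertScaleAbs(cr,alpha=1.4,beta=20)
    for B in TAB:
        p=(proj(n,place(B,.471,-.097,.387,.004))-c+.5)*10
        for i in range(8):
            for j in(1,2,4):
                if not i&j: cv2.line(cr,tuple(int(v) for v in p[i]),tuple(int(v) for v in p[i|j]),(0,0,255) if i&1 or j==1 else (0,200,0),1)
    out.append(cr)
cv2.imwrite("pics/ov.png",cv2.hconcat(out))
```

```text
top 130.9090909090909 159.07450980392156 30.762210338680923
side 275.3181818181818 318.4627450980392 65.26327985739749
```

View pics/ov.png

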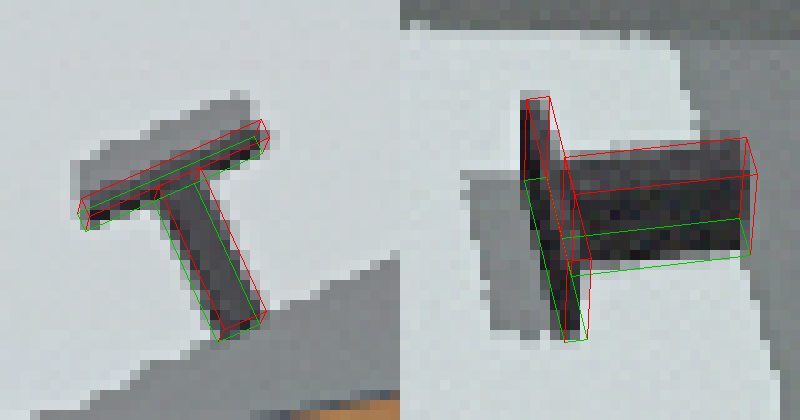

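Run:
```python
from h import *
d=np.array([.377,-.926,0])
for z in(.123,.136,.15,.165):
    print(z,[np.round(proj('side',np.array([.4716,-.0975,z])+k*d)[0],1) for k in(-.057,-.043,.043,.057)])
s=arm.get_state(); print(s["joints"],s["finger_gap"],s["joint_torque"])
im=cv2.imread('pics/side1raw.png')[90:200,200:350]; im2=vision.snapshot('top')[:,:,::-1][170:240,260:340]; cv2.imwrite('pics/top2raw.png',im2)
cv2.imwrite('pics/v3.png',cv2.convertScaleAbs(cv2.resize(im,None,fx=5,fy=5,interpolation=cv2.INTER_CUBIC),alpha=1.6,beta=30))
```

```text
0.123 [array([306.9, 183.5]), array([305.7, 179.5]), array([298.6, 156.5]), array([297.5, 153. ])]
0.136 [array([307.2, 179.4]), array([306. , 175.4]), array([298.8, 152.3]), array([297.7, 148.9])]
0.15 [array([307.6, 174.8]), array([306.3, 170.8]), array([299.1, 147.8]), array([298. , 144.3])]
0.165 [array([308. , 169.8]), array([306.7, 165.8]), array([299.3, 142.8]), array([298.2, 139.4])]
[-2.73292799e-01 -1.84581636e-01  1.84506122e+00  1.52258366e-05
  1.48121923e+00  9.10450066e-01] -0.0001350814387261245 [ 7.48954699e-05 -3.24160159e+01 -4.05459058e+01  1.31285556e-04
  7.76365050e-04  9.26269365e-06]
```

View pics/v3.png

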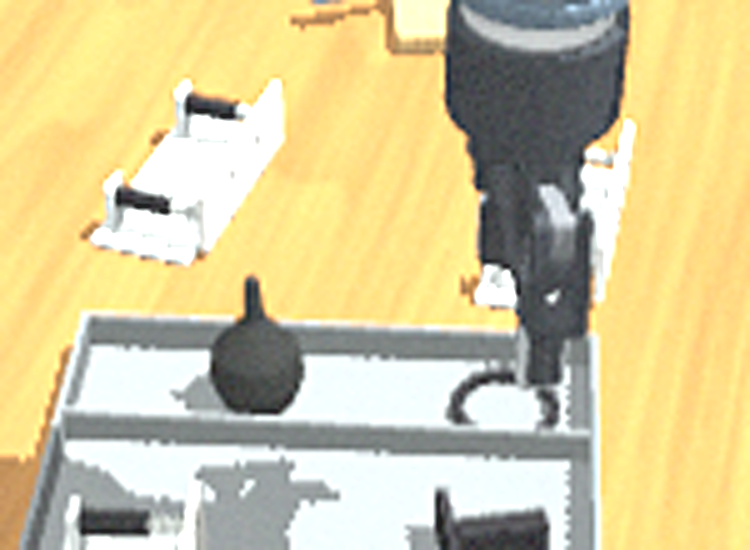

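The side view v3 shows the near fingertip at raw (308,167), about 10 px (30 mm) above where the reported TCP puts it. In v2 the shut tips end at the rib's top, at (370,330) in the crop. So the real tips are about 28 mm higher than reported and the fingers shut just above the rib. I'll check this numerically by raising the tool slightly and differencing the pictures.

```bash
python3 -m creep '[{"linear":[0,-0.01,0],"dr":[0,0,0],"fingers":1},{"linear":[0,-0.01,0],"dr":[0,0,0],"fingers":1},{"linear":[0,-0.01,0],"dr":[0,0,0],"fingers":1},{"linear":[0,0,0],"dr":[0,0,0],"fingers":1},{"linear":[0,0,0],"dr":[0,0,0],"fingers":1},{"linear":[0,0,0],"dr":[0,0,0],"fingers":1},{"linear":[0,0,0],"dr":[0,0,0],"fingers":1},{"linear":[0,0,0],"dr":[0,0,0],"fingers":1}]'
python3 - <<'E'
from h import *
im=vision.snapshot('side')[:,:,::-1]; cv2.imwrite('pics/side3raw.png',im)
g=cv2.cvtColor(im,cv2.COLOR_BGR2GRAY).astype(int); print(g[176:206,290:314])
print(proj('side',[arm.get_state()['tool_pos']]))
g=cv2.cvtColor(cv2.imread('pics/side2raw.png'),cv2.COLOR_BGR2GRAY); print(g[184:206,290:314])
E
```

```text
clock: 4.3
tool_pos: [0.4702, -0.0965, 0.0357]
eef_rot: [[-0.926, -0.001, 0.377], [-0.377, 0.0, -0.926], [0.001, -1.0, -0.001]]
force: [-0.2, 0.2, 0.5]
finger_gap: 0.0001
[[ 85  87  86  88  84  83  94  93  37  17  25  26  27  26  29  24  25  50
   48  46  43  24  25  51]
 [ 61  63  65  62  62  61  64  71  67  41  29  20  29  28  21  24  26  42
   42  40  26  21  41  63]
 [ 62  62  63  65  61  66  61  70  76  58  31  32  20  20  24  19  25  27
   27  24  20  38  60  64]
 [ 61  62  63  62  66  66  62  71  77  99  25  24  24  25  29  25  23  44
   29  27  39  61  66  62]
 [ 61  58  58  58  60  58  62  76  76 105  38  25  25  32  31  23  48  88
   57  58  61  63  66  63]
 [132 133 133 113 116 118 116  80  71 102  49  27  29  31  31  32  67  82
   65  61  60  57  58  58]
 [142 143 142 138 138 139 140 109  72 101  41  26  34  31  23  32  80 131
  132 132 133 131 133 135]
 [139 140 140 140 139 141 144 102  70 103  43  23  26  34  28  26  91 138
  142 141 140 142 142 146]
 [139 139 139 140 139 142 143 106  86 102  47  20  26  42  30  23  94 136
  141 138 138 138 141  95]
 [138 140 141 140 14
[... 3654 characters left out ...]
24  13  17  20  20  16   9  14   8  19  19  25  13  22  28  22  19
   19  50 147 141 142  99]
 [ 28  20  19  22  16  19  13  22  21  13  16  21  19  21  15  16  21  13
   21  80 146 142 142  74]
 [ 25  25  25  15  22  21  20  20  20  19  14  19  12  16  14  18  22  13
    9  86 145 140 141 135]
 [ 13  26  25  19  22  19  17  12  13  18  20  18  14  15  15  16   4   8
    7 110 142 140 142  97]
 [ 13  26  21  17   9  10  14  19  12  10  15  44  45  76  74  72 107 100
  133 137 141 142 141 133]
 [ 15  19  20  27  43  42  76 105 102 134 132 134 133 137 135 134 137 138
  142 141 139 139 143 145]
 [ 12  14  19  62  79  76 136 140 137 143 143 141 144 141 141 141 141 142
  141 140 138 139 142  98]]
```

```bash
python3 -m creep '[{"linear":[0,0,0],"dr":[0,0,0],"fingers":-1},{"linear":[0,0,0],"dr":[0,0,0],"fingers":-1},{"linear":[0,0,0],"dr":[0,0,0],"fingers":-1},{"linear":[0,0,0],"dr":[0,0,0],"fingers":-1},{"linear":[0,0,0],"dr":[0,0,0],"fingers":-1},{"linear":[0,0,0],"dr":[0,0,0],"fingers":-1},{"linear":[0,0,0],"dr":[0,0,0],"fingers":-1},{"linear":[0,0,0],"dr":[0,0,0],"fingers":-1}]'; python3 -m creep '[{"linear":[0,0.01,0],"dr":[0,0,0],"fingers":-1},{"linear":[0,0.01,0],"dr":[0,0,0],"fingers":-1},{"linear":[0,0.01,0],"dr":[0,0,0],"fingers":-1},{"linear":[0,0.01,0],"dr":[0,0,0],"fingers":-1},{"linear":[0,0.008,0],"dr":[0,0,0],"fingers":-1},{"linear":[0,0,0],"dr":[0,0,0],"fingers":-1},{"linear":[0,0,0],"dr":[0,0,0],"fingers":-1},{"linear":[0,0,0],"dr":[0,0,0],"fingers":-1}]'; python3 -m creep '[{"linear":[0,0.004,0],"dr":[0,0,0],"fingers":-1},{"linear":[0,0.003,0],"dr":[0,0,0],"fingers":-1},{"linear":[0,0.003,0],"dr":[0,0,0],"fingers":-1},{"linear":[0,0,0],"dr":[0,0,0],"fingers":-1},{"linear":[0,0,0],"dr":[0,0,0],"fingers":-1},{"linear":[0,0,0],"dr":[0,0,0],"fingers":-1},{"linear":[0,0,0],"dr":[0,0,0],"fingers":-1},{"linear":[0,0,0],"dr":[0,0,0],"fingers":-1}]';python3 - <<'E'
from h import *
im=vision.snapshot('side')[:,:,::-1]; cv2.imwrite('pics/side4raw.png',im)
cv2.imwrite('pics/v4.png',cv2.convertScaleAbs(cv2.resize(im[150:230,250:340],None,fx=7,fy=7,interpolation=cv2.INTER_CUBIC),alpha=1.5,beta=25))
E
```

```text
clock: 5.02
tool_pos: [0.4706, -0.0966, 0.0363]
eef_rot: [[-0.926, 0.0, 0.377], [-0.377, -0.0, -0.926], [-0.0, -1.0, 0.0]]
force: [0.8, -0.1, 0.1]
finger_gap: 0.0856
clock: 5.68
tool_pos: [0.4708, -0.0967, -0.0115]
eef_rot: [[-0.926, 0.0, 0.377], [-0.377, -0.0, -0.926], [-0.0, -1.0, 0.0]]
force: [0.4, -1.4, -0.2]
finger_gap: 0.0855
clock: 6.35
tool_pos: [0.4707, -0.0966, -0.0215]
eef_rot: [[-0.926, 0.0, 0.377], [-0.377, -0.0, -0.926], [-0.0, -1.0, 0.0]]
force: [0.2, -0.5, -0.6]
finger_gap: 0.0849
```

View pics/v4.png

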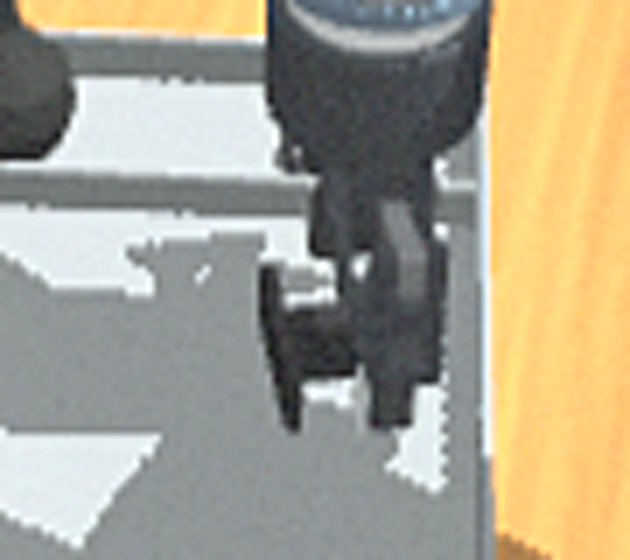

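In v4 the near finger stands in front of the rib, with its tip at (390,428) in the crop, which is z ≈ 21 mm. That gives about 8 mm once shut. I'll close now.

```bash
python3 -m creep '[{"linear":[0,0,0],"dr":[0,0,0],"fingers":1},{"linear":[0,0,0],"dr":[0,0,0],"fingers":1},{"linear":[0,0,0],"dr":[0,0,0],"fingers":1},{"linear":[0,0,0],"dr":[0,0,0],"fingers":1},{"linear":[0,0,0],"dr":[0,0,0],"fingers":1},{"linear":[0,0,0],"dr":[0,0,0],"fingers":1},{"linear":[0,0,0],"dr":[0,0,0],"fingers":1},{"linear":[0,0,0],"dr":[0,0,0],"fingers":1}]'
```

```text
clock: 7.07
tool_pos: [0.4708, -0.0967, -0.0215]
eef_rot: [[-0.926, 0.0, 0.377], [-0.377, -0.0, -0.926], [-0.0, -1.0, 0.0]]
force: [0.9, -0.1, 1.3]
finger_gap: 0.0128
```

```bash
python3 -m creep '[{"linear":[0,-0.005,0],"dr":[0,0,0],"fingers":1},{"linear":[0,-0.005,0],"dr":[0,0,0],"fingers":1},{"linear":[0,-0.005,0],"dr":[0,0,0],"fingers":1},{"linear":[0,-0.005,0],"dr":[0,0,0],"fingers":1},{"linear":[0,0,0],"dr":[0,4.1,0],"fingers":1},{"linear":[0,0,0],"dr":[0,4.1,0],"fingers":1},{"linear":[0,0,0],"dr":[0,4.1,0],"fingers":1},{"linear":[0,0,0],"dr":[0,0,0],"fingers":1}]'
python3 - <<'E'
from h import *
F=np.array([[0,65,50],[0,-65,50],[0,65,7]])/1e3
S=(np.array([[704,368],[760,20],[714,466]])-[585,0])/9+[220.78,184]-.5
r=least_squares(lambda q:(proj("side",place(F,*q,.004))-S).ravel(),[.6,0,.18]); print(r.x,np.round(r.fun,1))
need([.5715,-.0127,-.0015],9.86-90)
E
```

```text
clock: 7.73
tool_pos: [0.4707, -0.0966, -0.0012]
eef_rot: [[-0.986, 0.0, 0.169], [-0.169, -0.0, -0.986], [-0.0, -1.0, 0.0]]
force: [1.4, -0.1, -0.8]
finger_gap: 0.0131
[ 0.61369969 -0.00720441  0.1825302 ] [-0.2 -0.4  0.  -0.   0.2  0.4]
shift [-0.1135  0.0003 -0.0657] turn y -0.13 pos [ 0.4707 -0.0966 -0.0012] F [ 1.42 -0.14 -0.75] gap 0.0131 t 7.73 tilt [-0.0005  0.0002]
```

```bash
python3 -m creep '[{"linear":[-0.0162,0,-0.0094],"dr":[0,0,0],"fingers":1},{"linear":[-0.0162,0,-0.0094],"dr":[0,0,0],"fingers":1},{"linear":[-0.0162,0,-0.0094],"dr":[0,0,0],"fingers":1},{"linear":[-0.0162,0,-0.0094],"dr":[0,0,0],"fingers":1},{"linear":[-0.0162,0,-0.0094],"dr":[0,0,0],"fingers":1},{"linear":[-0.0162,0,-0.0094],"dr":[0,0,0],"fingers":1},{"linear":[-0.0163,0,-0.0093],"dr":[0,-0.37,0],"fingers":1},{"linear":[0,0,0],"dr":[0,0,0],"fingers":1}]'
python3 - <<'E'
from h import *
need([.5715,-.0127,-.0015],10.1-90)
for n in('top','side'): cv2.imwrite(f'pics/{n}5raw.png',vision.snapshot(n)[:,:,::-1])
a=cv2.imread('pics/top5raw.png')[135:195,235:305]; b=cv2.imread('pics/side5raw.png')[165:245,200:270]
a=cv2.copyMakeBorder(a,0,20,0,0,cv2.BORDER_CONSTANT)
cv2.imwrite('pics/v5.png',cv2.resize(cv2.hconcat([a,b]),None,fx=5.7,fy=5.7,interpolation=cv2.INTER_CUBIC))
E
```

```text
clock: 8.4
tool_pos: [0.5731, -0.0103, -0.0014]
eef_rot: [[-0.983, 0.002, 0.182], [-0.182, 0.001, -0.983], [-0.002, -1.0, -0.001]]
force: [0.5, 0.9, -0.0]
finger_gap: 0.0129
shift [0.002 0.    0.002] turn y 0.4 pos [ 0.5731 -0.0103 -0.0014] F [ 0.54  0.86 -0.04] gap 0.0129 t 8.4 tilt [-0.0017 -0.0008]
```

View pics/v5.png

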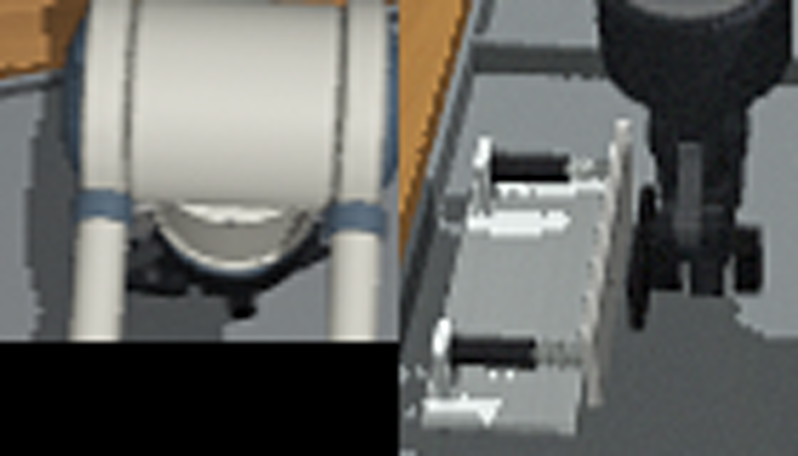

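```bash
python3 - <<'E'
from h import *
y=np.radians(10.5); C=np.array([[24,30,0],[30,30,0],[24,30,30],[30,30,30],[24,-30,30],[30,-30,30],[-24,7,30],[-24,7,0]])/1e3
for d in(0,.002):
  p=proj('side',place(C,.5731+d*np.cos(y),-.0103+d*np.sin(y),y,.024)); print(np.round((p-[200,165]+.5)*5.7+[399,0],0).tolist())
g=cv2.cvtColor(cv2.imread('pics/side5raw.png'),cv2.COLOR_BGR2GRAY).astype(int); print(g[194:226,236:266])
E
python3 -m creep '[{"linear":[0.001,0,0.001],"dr":[0,0.4,0],"fingers":1},{"linear":[0,0,0],"dr":[0,0,0],"fingers":1},{"linear":[0,0,0],"dr":[0,0,0],"fingers":1},{"linear":[0,0,0],"dr":[0,0,0],"fingers":1},{"linear":[0,0,0],"dr":[0,0,0],"fingers":1},{"linear":[0,0,0],"dr":[0,0,0],"fingers":1},{"linear":[0,0,0],"dr":[0,0,0],"fingers":1},{"linear":[0,0,0],"dr":[0,0,0],"fingers":1}]'; python3 -c "
from h import *
need([.5715,-.0127,-.0015],10.1-90)"
```

```text
[[645.0, 333.0], [631.0, 332.0], [640.0, 285.0], [626.0, 285.0], [656.0, 184.0], [642.0, 183.0], [759.0, 249.0], [761.0, 297.0]]
[[640.0, 332.0], [626.0, 332.0], [636.0, 285.0], [621.0, 285.0], [651.0, 184.0], [637.0, 183.0], [754.0, 249.0], [756.0, 297.0]]
[[120 168 170  75  93 143 140 141 150  50  20  27  28  70  72  72  72  40
   28  23  23  14  27  26  85 144 140 139 140 137]
 [116 166 170  89  96 149 140 142 147  55  29  21  23  77  71  76  74  33
   20  27  20  29  25  27  86 145 141 139 139 139]
 [178 162 148  94  95 153 142 147 151  51  29  23  18  76  73  69  74  31
   22  25  27  31  28  27  88 145 140 139 139 139]
 [187 161 132  96  97 159 124  80  91  85  21  23  25  74  70  71  75  30
   21  24  31  39  28  28  83 144 139 139 140 138]
 [191 162 103  94  95 157  71  15  31  95  28  26  38  75  70  74  73  35
   35  36  39  32  26  18 113 144 140 139 140 140]
 [177 170  92  95  97 157  49  23  11  71  26  26  39  71  71  70  67  37
   29  33  31  24  28  27 119 142 140 139 139 141]
 [166 168  78  97  97 152  35  14  15 119  42  43  48  72  73  69  65  31
   31  33  23  27 
[... 2754 characters left out ...]
 80  99  99 145 144 141 141]
 [101  90  85  84  81  75  78  85  85  83  81  84  84  84  83  82  83  86
   85  84  86  84  81  83  79  82  98 100 144 145]
 [ 98  87  83  86  83  86  85  84  85  84  84  82  83  83  81  83  83  84
   84  83  80  83  83  84  82  83  80  78 103 103]
 [ 97  88  85  85  84  85  85  84  83  83  84  83  83  84  84  86  83  84
   84  85  84  84  84  83  82  83  84  82  79  80]]
clock: 9.17
tool_pos: [0.5703, -0.0136, -0.0017]
eef_rot: [[-0.985, 0.0, 0.171], [-0.171, 0.0, -0.985], [-0.0, -1.0, -0.0]]
force: [-0.2, 0.5, -1.2]
finger_gap: 0.013
shift [-0.0014 -0.0002 -0.0007] turn y -0.26 pos [ 0.5703 -0.0136 -0.0017] F [-0.17  0.55 -1.24] gap 0.013 t 9.17 tilt [-0. -0.]
```

```bash
python3 -m creep '[{"linear":[-0.003,0,0],"dr":[0,-0.2,0],"fingers":1},{"linear":[-0.003,0,0],"dr":[0,0,0],"fingers":1},{"linear":[-0.003,0,0],"dr":[0,0,0],"fingers":1},{"linear":[-0.002,0,0],"dr":[0,0,0],"fingers":1},{"linear":[-0.002,0,0],"dr":[0,0,0],"fingers":1},{"linear":[-0.002,0,0],"dr":[0,0,0],"fingers":1},{"linear":[0,0,0],"dr":[0,0,0],"fingers":1},{"linear":[0,0,0],"dr":[0,0,0],"fingers":1}]'; python3 -m creep '[{"linear":[-0.001,0,0],"dr":[0,0,0],"fingers":1},{"linear":[-0.001,0,0],"dr":[0,0,0],"fingers":1},{"linear":[-0.001,0,0],"dr":[0,0,0],"fingers":1},{"linear":[0,0,0],"dr":[0,0,0],"fingers":1},{"linear":[0,0,0],"dr":[0,0,0],"fingers":1},{"linear":[0,0,0],"dr":[0,0,0],"fingers":1},{"linear":[0,0,0],"dr":[0,0,0],"fingers":1},{"linear":[0,0,0],"dr":[0,0,0],"fingers":1}]'; python3 -c "
from h import *
need([.5917,-.0099,-.0015],10.1-90); f=[]
for i in range(6): cv2.imwrite('pics/side6raw.png',vision.snapshot('side')[:,:,::-1]); f.append(arm.get_state()['force'])
print(np.mean(f,0),np.std(f,0))"
```

```text
clock: 9.83
tool_pos: [0.5849, -0.011, -0.0018]
eef_rot: [[-0.985, -0.001, 0.175], [-0.175, -0.0, -0.985], [0.001, -1.0, -0.0]]
force: [-3.9, -0.9, 0.2]
finger_gap: 0.013
clock: 10.5
tool_pos: [0.5877, -0.0105, -0.0018]
eef_rot: [[-0.985, -0.001, 0.174], [-0.174, -0.0, -0.985], [0.001, -1.0, -0.0]]
force: [-4.9, -0.2, 0.8]
finger_gap: 0.0131
shift [-0.004  -0.0003  0.0001] turn y -0.06 pos [ 0.5877 -0.0105 -0.0018] F [-4.9  -0.18  0.84] gap 0.0131 t 10.5 tilt [ 0.0008 -0.0001]
[-5.13042464 -0.8787063   1.57933236] [0.42677826 0.44261434 0.46019235]
```

```bash
python3 -m creep '[{"linear":[-0.001,0,0],"dr":[0,0,0],"fingers":1},{"linear":[-0.001,0,0],"dr":[0,0,0],"fingers":1},{"linear":[-0.001,0,0],"dr":[0,0,0],"fingers":1},{"linear":[-0.001,-0.0003,0],"dr":[0,0,0],"fingers":1},{"linear":[-0.0004,0,0],"dr":[0,0,0],"fingers":1},{"linear":[0,0,0],"dr":[0,0,0],"fingers":1},{"linear":[0,0,0],"dr":[0,0,0],"fingers":1},{"linear":[0,0,0],"dr":[0,0,0],"fingers":1}]'
python3 - <<'E'
from h import *
f=[]
for i in range(16): im=vision.snapshot('side')[:,:,::-1]; f.append(arm.get_state()['force'])
cv2.imwrite('pics/side7raw.png',im)
need([.5917,-.0099,-.0015],10.1-90); m=np.mean(f,0); print(m,m[:2]@[.9846,.175])
cv2.imwrite('pics/v7.png',cv2.convertScaleAbs(cv2.resize(im[170:245,200:280],None,fx=7.8,fy=7.8,interpolation=cv2.INTER_CUBIC),alpha=1.4,beta=20))
s=10.05*np.pi/180; t=arm.get_state()['tool_pos']
C=np.array([[0,65,50],[0,-65,50],[0,65,7],[-6,30,20],[-6,30,50],[-6,-30,50],[0,30,20],[0,30,50],[0,-30,50]])/1e3
p=proj('side',place(C,t[0]+.03*np.cos(s),t[1]+.03*np.sin(s),s,.004)); print(np.round((p-[200,170]+.5)*7.8).tolist())
E
```

```text
clock: 11.47
tool_pos: [0.5914, -0.0098, -0.0018]
eef_rot: [[-0.985, -0.002, 0.175], [-0.175, -0.0, -0.985], [0.002, -1.0, -0.0]]
force: [-6.8, -1.1, 1.7]
finger_gap: 0.0129
shift [-0.0003 -0.0003  0.0001] turn y -0.05 pos [ 0.5914 -0.0098 -0.0018] F [-6.55 -0.64  1.57] gap 0.0129 t 12.27 tilt [ 0.0023 -0.0002]
[-6.90237543 -1.036437    1.39124457] -6.977455321515493
[[236.0, 427.0], [292.0, 128.0], [249.0, 519.0], [279.0, 407.0], [272.0, 342.0], [296.0, 204.0], [260.0, 406.0], [252.0, 341.0], [278.0, 203.0]]
```

View pics/v7.png

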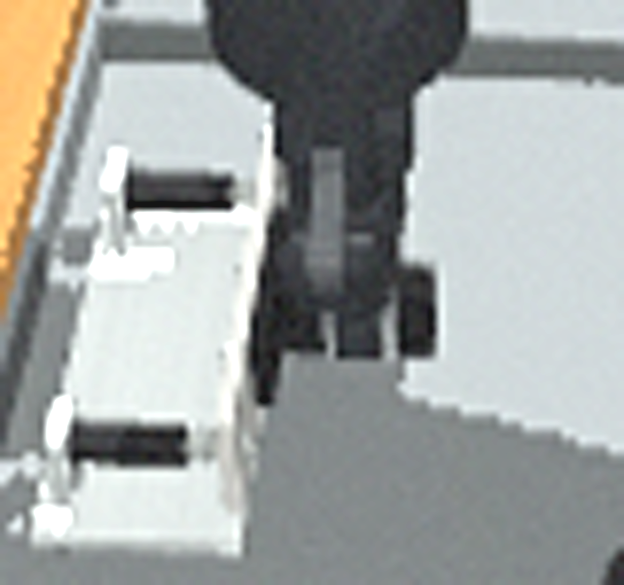

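The last picture shows the flange against the plate with its near lower corner at (265,405), where the model predicts (279–260,407). The plate is roughly half way, with the pin gap down from about 8 px to 4 px. I'll make a small trim forward and hold.

```bash
H='x'; python3 -m creep '[{"linear":[-0.0005,-0.0003,0],"dr":[0,0,0],"fingers":1},{"linear":[0,0,0],"dr":[0,0,0],"fingers":1},{"linear":[0,0,0],"dr":[0,0,0],"fingers":1},{"linear":[0,0,0],"dr":[0,0,0],"fingers":1},{"linear":[0,0,0],"dr":[0,0,0],"fingers":1},{"linear":[0,0,0],"dr":[0,0,0],"fingers":1},{"linear":[0,0,0],"dr":[0,0,0],"fingers":1},{"linear":[0,0,0],"dr":[0,0,0],"fingers":1}]'
python3 - <<'E'
from h import *
f=[]
for i in range(70): im=vision.snapshot('side')[:,:,::-1]; s=arm.get_state(); f.append(np.r_[s['force'],s['tool_pos']])
cv2.imwrite('pics/side8raw.png',im)
f=np.array(f); print(f[:35].mean(0).round(4),f[35:].mean(0).round(4),"max drift",np.ptp(f[:,3:],axis=0).round(4)); need([.5917,-.0099,-.0015],10.1-90)
g=lambda k:cv2.cvtColor(cv2.imread(f'pics/side{k}raw.png'),cv2.COLOR_BGR2GRAY).astype(int)
print(g(0)[225:228,205:240]); print(g(8)[225:228,205:240])
E
```

```text
clock: 12.93
tool_pos: [0.5917, -0.0097, -0.0018]
eef_rot: [[-0.985, -0.003, 0.174], [-0.174, -0.0, -0.985], [0.003, -1.0, -0.0]]
force: [-6.8, -1.5, 0.5]
finger_gap: 0.013
[-7.1160e+00 -1.2946e+00  6.5800e-01  5.9170e-01 -9.8000e-03 -1.8000e-03] [-6.9544e+00 -1.2170e+00  7.9630e-01  5.9170e-01 -9.8000e-03 -1.8000e-03] max drift [0.0001 0.0001 0.0001]
shift [ 0.     -0.0003  0.0001] turn y -0.06 pos [ 0.5917 -0.0098 -0.0018] F [-6.67 -1.12  1.04] gap 0.0128 t 16.43 tilt [ 0.0029 -0.0003]
[[133 241 239 146  22  29  26  26  24  28  27  28  26  24  23  23  26  21
   18 199 181 182 137 145 138 126 125 145 152 162 159 160 144 134 137]
 [100 217 220  88  25  40  36  36  34  37  36  39  36  37  39  30  38  30
   68 171 206 186 198 187 124 125 123 127 125 169 160 161 134 136 136]
 [120 147 153  82  21  28  30  28  27  26  27  29  34  34  26  35  32  32
   91 165 161 162 166 151 105 115 109 127 128 160 162 161 134 136 137]]
[[ 92 249 244 150  28  29  38  30  35  37  31  11  14  16  15  18  20  16
    7 125 127 128 104 130 133  96 112  92  86  85  85  83  82  85  83]
 [ 94 224 225  91  29  35  38  36  40  39  21  27  21  24  24  25  24  22
   39 118 133 114 118 132 135  97 129 116  77  84  85  83  83  83  83]
 [ 86 155 160  88  17  29  29  25  33  27  15  24  19  18  24  21  21  22
   64 115 123 105 113 128 134  91 115 124  81  84  81  81  86  83  84]]
```

```bash
python3 -c "
from cell import arm; print(arm.sign_off())"
```

```text
the job is handed in; nothing more can be done
None
```

The tab is pressed against the sprung plate about half way back. The arm was still holding it when I handed the job in at about 16.4 s. The sign-off gave no verdict.

- **Pick-up:** I took the tray tab (farthest from the base) to the tray stand (farthest left). The first grasp closed on nothing, because the fingertips stood about 28 mm higher than the reported TCP height. The camera showed the tab had not moved. I corrected for that, and the second grasp held at about 13 mm opening.
- **Press and hold:** I lifted the tab 19.7 mm, turned it to match the plate and pressed. Over the last 3.5 s the mean push was 7.1–7.2 N, which is about 10.4 mm of plate travel. The tool drifted no more than 0.1 mm.
- **Position:** From the two camera fits, the tab should be centred to about 1 mm. Its top edge should be flush to about 0.3 mm, slightly low, because two small upward trims had no effect. The last side view showed the gap behind the plate about half closed.
- **Less certain:** The arm hid the flange in the top view, so centring was checked only by the fits and the side view. The push reads slightly under 7.5 N, but force readings with nothing touching varied by about 0.5–1 N.
- **Bystanders:** I never touched the cap, ring, bulb or flap knowingly, but I made no final check of them.

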